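Clip the plug-in module into its dock

TASK

Fit the plug-in module that has the two sprung tabs into the dock on the bench: enter it tabs first from the open, flared end of the guide rails, then push it from behind until it is fully home and both tabs have sprung out behind their ledges. Let go, and leave the other loose things where they stand.

Things in the scene. Friction and masses are not known exactly. Their poses are not given: they have to be found in the camera images.
- module: Plug-in module, dark plastic, about 0.22 kg, flat on the bench left or right of the dock, nose roughly away from the robot. Origin: centre of underside; +x nose (tab end), z up. Base plate 70 wide (y), 8 thick; on it a flat-sided case 46 wide (grip across y), up to z 40; both x -55 to +30. Balance point x about -8. A 30 wide tongue of the plate runs on to x +55, a sprung arm either side of it.
- module_rear (a point): Middle of the module's flat rear face (46 mm wide, 40 mm high), the face to push on: module (-55, 0, 20) mm; axes as the module's.
- tab_left (a joint): Inward bend (rad) of the module's left (+y) sprung arm: 0 = out, about 0.1 while riding over the ledge, near 0 again once caught. The arms are 6 mm high and reach module x +71; their outward hooks, sloped in front (x 56 to 71), square back face at x 52, reach y +-35 mm. Pushing both past the ledges takes roughly 5 to 12 N along the rails, more if pressed down.
- tab_right (a joint): The same for the right (-y) arm.
- dock: Fixed dock: plywood board 290 mm (x -155 to +135) by 160 (y), 12 thick, with aluminium rails. Origin on the bench top under it; +x is the way in, the open flared end faces -x, robot side. Bare apron x -155 to -25, level with the track floor (z 12). Rails 73 apart, x +2 to +120; their lips (to x 80), 10.5 to 15 above the floor, leave a 57 slot for the case: no entry from above.
- dock_mouth (a point): Middle of the track's mouth on its floor, dock (2, 0, 12) mm, axes as the dock's. Before it, flares 10 mm high narrow the way from 92 to 73 mm over 26 mm. A strap bridges it, x 0 to 20 mm from here, 46 to 52 mm above the floor, legs 45 to 53 mm either side: the module passes under it, fingers astride the case do not.
- dock_home (a point): Where the module's origin is when fully home: dock (45, 0, 12) mm, on the floor, axes as the dock's (not marked). Its tongue is then against the end stop (20 mm high, dock x 100) and its rear 12 mm out of the mouth. The ledges that the hooks catch behind, 63 mm apart, rounded in front,, are at dock x 81 to 95. Once caught it can slide back 2 mm at most.
- spare: Bystander: another loose unit, 100 x 70 x 52 mm, with metal fins on top and no tabs or tongue; on the other side of the dock. Origin at the centre of its underside.
- screwdriver: Bystander: loose screwdriver 200 mm long, 26 mm thick, lying to the left behind. Origin under its middle, x along it to the blade.
- mug: Bystander: loose white mug, 80 mm wide, 90 mm high, to the right behind. Origin at the centre of its underside.
- wagon: Bystander: loose model goods wagon, 114 x 34 x 44 mm, standing far to the left. Origin at the centre of its underside, x along it.
There are look-alikes about, which are no part of the job. What is shaped like the module but orange or yellow is not meant.

How it is judged:
On the way:
1. the module lies flat on the track floor with its tabs entered at the open end of the rails, not yet at the ledges (x of module_rear in the frame of dock_home between -0.15 and -0.078 m and y of module in the frame of dock_home between -0.006 and 0.006 m and z of module in the frame of dock_home between -0.003 and 0.005 m and angle between the x axis of module and the x axis of dock, either way round below 0.15 rad), for 0.1 s.
At the end, for the whole second after the job is handed in: The module rests, let go, in the track within 4 mm of its home along the rails (4 mm across, 4 mm in height, 0.06 rad in line), with both tabs sprung out again (each bent less than 0.04 rad) behind their ledges (x of module in the frame of dock_home between -0.004 and 0.003 m and y of module in the frame of dock_home between -0.004 and 0.004 m and z of module in the frame of dock_home between -0.003 and 0.004 m and angle between the x axis of module and the x axis of dock, either way round below 0.06 rad and value of joint each of tab_left, tab_right below 0.04 rad and linear speed of module below 0.02 m/s); the robot touches nothing.
It fails at once if another loose thing (spare unit, screwdriver, mug, wagon) was shifted by more than 30 mm (distance of any of spare, screwdriver, mug, wagon from where it was at the start of the episode above 0.03 m).
It also fails if it takes over 51 s, if anything falls off the work surface, if the arm or the gripper's body presses on something with over 40 N, if the wrist force passes 120 N, or if a joint passes its speed limit or range.

ROBOT

A 6-joint arm with a two-finger parallel gripper is mounted at the origin on the work surface. World frame = base frame: x ahead of the robot, y to its left, z up, the work surface at z = 0. Lengths are in m, angles in rad, forces in N, time in s.
With the tool pointing down it reaches from about 0.375 to 0.9 m from the base axis. Payload 3.1 kg.
Tool frame: the origin (TCP) lies at the very end of the fingers, on their centre line; the grasp point (between the pads) lies 19 mm behind it; x points along the fingers, y is the direction in which the jaws open and shut, and the axes are right-handed (so a half turn about x gives the same grasp; the last joint's range is limited). The gripper opens to 87 mm and grips with 3 to 60 N. Pads are 19 mm wide; open, the fingers measure 117 mm over their backs; the gripper's body (75 mm by 190 mm) begins 51 mm behind the grasp point.
Start: joints at [0.99, 0.527, 1.433, -0, 1.181, -0.178], TCP at [0.245, 0.575, 0.188] pointing down, gripper open.
Joint ranges: [-3.08, 3.08], [-0.75, 2.2], [0.22, 2.44], [-1.43, 4.57], [0, 2.65], [-2.85, 2.85]. Speed limits (rad/s): [2.79, 2.79, 3.14, 3.14, 3.14, 3.14].

INTERFACE

Orientations are given as a unit quaternion [x, y, z, w].
In Python, from rig import robot gives the robot as it stands.
- The arm moves only by the tool carry_out, never from a script. Its argument "commands" is a list that holds one entry, the list of rows, each a list of 5 numbers: the opening, from 0 (shut) to 1 (fully open), then the shift along the tool's x, y, z in mm, then the turn about the tool's x in degrees. In form: [[[hand, x, y, z, twist], ...]]. A call has 1 to 8 rows; each row shifts and turns the pose as measured when the row begins, along the tool's axes as they then stand; what a row does not reach is not made up. A row lasts 1/12 s, in which the tool goes at most 41.7 mm and 7.16 degrees, less where a joint would pass 70% of its speed; a pose out of reach is approached as far as the arm can. A call with a gripper value outside its range is refused whole. The fingers move at their own pace and stop on an object; "force" is the grip in N (left out, the last holds). Time passes only in rows, so rows that do not move let the fingers close. It gives the time, the measured TCP pose, the force and the opening at its end, in the units of the state.
- robot.get_obs(): the state, without advancing time (a new reading comes with each control period).
- robot.camera(name): name is "side" or "top" or "wrist"; returns the picture (480x640x3 uint8, red, green, blue); there is no depth.
- robot.camera_model(name): a dict with "fx", "fy", "cx", "cy" (pixels), "k1" (the pictures are not rectified: a ray, as slopes to the right and down, at radius r is drawn at 1 + k1 r^2 times it, then the intrinsics apply), "R" (3x3) and "t" (3): a world point X has camera coordinates R X + t. Camera axes: x right, y down, z forward; pixel columns grow to the right and rows downward; lengths in m; the calibration is good to about 2 mm. A picture is of the moment at which its call begins: read the wrist's pose just before it. camera_model takes no time and is no camera call; for the wrist camera it gives the pose at the moment of the call.
- robot.hand_in(): hands the job in, once; it reports no verdict.
The state is a dict: "time": time; "q": joint angles; "joint_velocities": joint speeds; "joint_torque": joint torques, N m; "position": TCP position; "tool_rot": TCP orientation; "ft_force": force on the tool from outside, world axes, zero at the start; "moment": the same for the moment, N m; "grip_width": finger opening in m.
Only numpy, scipy, OpenCV 4.12 (cv2) and the standard library are available. Lean on these libraries where they do the work, as an engineer would, in place of code of your own. Each camera call takes 0.05 s, during which the arm holds its last target. There are 200 camera calls.

## Working session

There is one attempt and no reset: what is moved stays moved. The work goes in short steps, Python scripts to look and compute and a tool call to move; the robot and the scene stay as the last step left them, time stands still between calls to the robot, and variables do not carry over. Pictures are saved under pics/ and viewed, on a budget of 10 in all, crops included, one or two more only if the job needs it, and the job is handed in when it is done.

Besides the shell and the picture viewer there is one more tool, called after "Emit:" as a command line: name --argument value ..., lists and objects as JSON in quotes. carry_out: Moves the arm, as the interface text tells. Its arguments: {"type":"object","properties":{"commands":{"type":"array"},"force":{"type":"number"}},"required":["commands"]}

```bash
ls; mkdir -p pics
cat > h.py <<'E'
import numpy as np, cv2
from rig import robot
from scipy.spatial.transform import Rotation as Rn
def ray(m,uv):
    uv=np.atleast_2d(np.array(uv,float))
    K=np.array([[m['fx'],0,m['cx']],[0,m['fy'],m['cy']],[0,0,1.]])
    p=cv2.undistortPoints(uv[:,None],K,np.array([m['k1'],0,0,0,0.]))[:,0]
    R=np.array(m['R']);t=np.array(m['t'])
    return -R.T@t, np.c_[p,np.ones(len(p))]@R
def plane(m,uv,z):
    c,d=ray(m,uv); return c+d*((z-c[2])/d[:,2])[:,None]
def proj(m,X):
    X=np.atleast_2d(np.array(X,float))@np.array(m['R']).T+np.array(m['t'])
    s=X[:,:2]/X[:,2:]; s=s*(1+m['k1']*(s**2).sum(1))[:,None]
    return s*[m['fx'],m['fy']]+[m['cx'],m['cy']]
def snap(n,f):
    m=robot.camera_model(n); im=np.array(robot.camera(n)); cv2.imwrite('pics/'+f,im[:,:,::-1]); return m,im
E
python3 - <<'E'
from h import *
for n in('top','side'):
    m,im=snap(n,n+'0.png'); print(n,{k:np.round(v,3).tolist() for k,v in m.items()})
o=robot.get_obs(); print(o)
E
```

```text
pics
top {'fx': 582.909, 'fy': 582.909, 'cx': 313.033, 'cy': 241.656, 'k1': -0.15, 'R': [[-0.017, -1.0, -0.001], [-0.989, 0.017, -0.144], [0.144, -0.002, -0.99]], 't': [0.076, 0.517, 1.355]}
side {'fx': 506.058, 'fy': 506.058, 'cx': 318.39, 'cy': 229.751, 'k1': -0.063, 'R': [[0.913, -0.406, 0.023], [-0.224, -0.549, -0.805], [0.34, 0.73, -0.593]], 't': [-0.434, 0.178, 1.044]}
{'time': 0.1, 'q': array([ 9.89483044e-01,  5.28386353e-01,  1.43373635e+00, -6.08880233e-06,
        1.18138788e+00, -1.78515633e-01]), 'joint_velocities': array([ 0.00013178, -0.00272596, -0.00282645,  0.0017657 ,  0.00218453,
        0.00213338]), 'joint_torque': array([ 4.22271305e-04, -4.40985310e+01, -1.77149373e+01,  6.34676311e-02,
        5.33160672e-02, -3.87831608e-05]), 'position': array([0.24458869, 0.57439183, 0.18737349]), 'tool_rot': array([ 0.14081835,  0.693064  , -0.14207931,  0.69256477]), 'ft_force': array([ 0.48209465,  0.23283105, -0.02555325]), 'moment': array([-0.01035399, -0.00308445,  0.00852663]), 'grip_width': 0.0867399482151153}
```

View pics/top0.png

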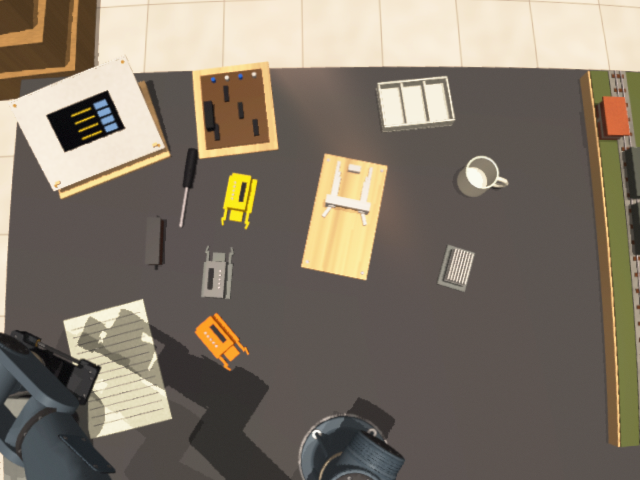

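View pics/side0.png

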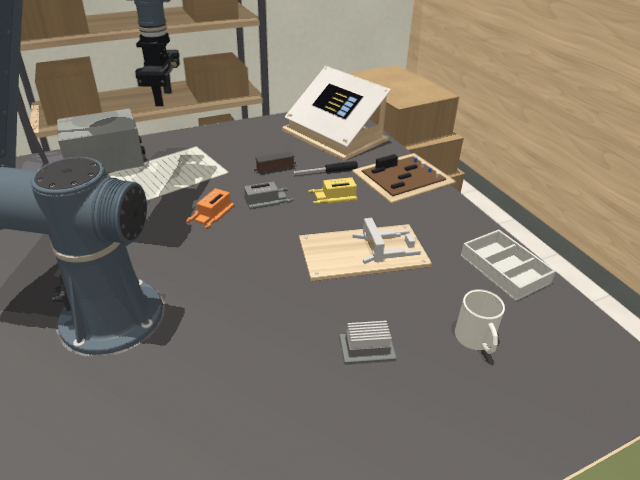

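The top view shows the grey module at about (217,275) with its nose up, the dock board at about (345,217) with its open end towards the robot, and the spare at (457,268). The yellow and orange units are decoys. The side view agrees.

Run:
```python
from h import *
im=cv2.imread('pics/top0.png'); m=robot.camera_model('top')
hsv=cv2.cvtColor(im,cv2.COLOR_BGR2HSV)
# board
mk=np.zeros((480,640),np.uint8); mk[145:290,295:395]=255
b=((hsv[...,2]>110)).astype(np.uint8)*mk
c=max(cv2.findContours(b,0,2)[0],key=cv2.contourArea)
r=cv2.minAreaRect(c); P=plane(m,cv2.boxPoints(r),.012); print('board',P.round(4).tolist(),P.mean(0).round(4))
# edges
e=P-np.roll(P,1,0); print(np.linalg.norm(e,axis=1).round(4),np.degrees(np.arctan2(e[:,1],e[:,0])).round(2))
# module
print(im[275,195],im[290,215],im[250,215],im[255,195])
mk[:]=0; mk[240:305,195:240]=255
b=((im.max(2)>78)).astype(np.uint8)*mk
c=max(cv2.findContours(b,0,2)[0],key=cv2.contourArea)
r=cv2.minAreaRect(c); P=plane(m,cv2.boxPoints(r),.01); print('mod',P.round(4).tolist(),P.mean(0).round(4))
e=P-np.roll(P,1,0); print(np.linalg.norm(e,axis=1).round(4),np.degrees(np.arctan2(e[:,1],e[:,0])).round(2))
a=np.vstack([im[140:300,290:400],im[230:310,190:300]]) 
cv2.imwrite('pics/a.png',cv2.resize(a,None,fx=3.0,fy=2.5,interpolation=2)[:600])
q=robot.camera_model('wrist'); R=np.array(q['R']);c=-R.T@q['t'];T=Rn.from_quat(robot.get_obs()['tool_rot']).as_matrix()
print('wrist cam in tool',T.T@(c-robot.get_obs()['position']), (R@T).round(3), q['fx'],T.round(3))
```

```text
board [[0.4602, 0.1007, 0.012], [0.7861, 0.0281, 0.012], [0.7396, -0.1721, 0.012], [0.416, -0.0923, 0.012]] [ 0.6005 -0.0339  0.012 ]
[0.198  0.3339 0.2056 0.3333] [  77.11  -12.55 -103.07  166.15]
[80 84 91] [151 162 173] [80 84 92] [82 84 92]
mod [[0.5311, 0.356, 0.01], [0.5292, 0.2474, 0.01], [0.3733, 0.2475, 0.01], [0.3746, 0.3546, 0.01]] [0.452  0.3014 0.01  ]
[0.1565 0.1086 0.1559 0.1071] [  0.5  -91.01 179.94  89.31]
wrist cam in tool [-0.19635207 -0.0002094  -0.06893419] [[-0.001  1.     0.001]
 [-0.253 -0.001  0.967]
 [ 0.967  0.001  0.253]] 409.3943043061128 [[-0.001  0.392  0.92 ]
 [-0.002  0.92  -0.392]
 [-1.    -0.002 -0.   ]]
```

Run:
```python
from h import *
im=cv2.imread('pics/top0.png'); m=robot.camera_model('top')
hsv=cv2.cvtColor(im,cv2.COLOR_BGR2HSV)
def rect(b,z,n):
    c=max(cv2.findContours(b.astype(np.uint8),0,2)[0],key=cv2.contourArea)
    r=cv2.minAreaRect(c); print(r); P=plane(m,cv2.boxPoints(r),z); e=P-np.roll(P,1,0)
    print(n,P.mean(0).round(4),P.round(4).tolist(),np.linalg.norm(e,axis=1).round(4),np.degrees(np.arctan2(e[:,1],e[:,0])).round(2))
s=np.s_[145:290,295:395]; mk=np.zeros((480,640),bool); mk[s]=1
print(hsv[150,300],hsv[260,340],hsv[290,215],hsv[255,240])
b=mk&(hsv[...,1]>60)&(hsv[...,2]>140); rect(cv2.morphologyEx(b.astype(np.uint8),3,np.ones((15,15))),.012,'board')
mk[:]=0; mk[235:310,190:245]=1
for t in (100,110,120): rect(mk&(im.max(2)>t),.01,'mod%d'%t)
```

```text
[13 39 92] [ 23  95 252] [ 15  32 173] [10 25 92]
((344.4422912597656, 216.2884521484375), (66.8755874633789, 117.2774429321289), 11.309932708740234)
board [ 0.5855 -0.012   0.012 ] [[0.4597, 0.0988, 0.012], [0.7469, 0.0374, 0.012], [0.7106, -0.1254, 0.012], [0.4251, -0.059, 0.012]] [0.1615 0.2937 0.1668 0.2931] [  77.62  -12.07 -102.57  166.9 ]
((213.35519409179688, 271.7379455566406), (22.422279357910156, 52.40169906616211), 4.763641834259033)
mod100 [0.4526 0.3101 0.01  ] [[0.3916, 0.3424, 0.01], [0.519, 0.3327, 0.01], [0.5135, 0.2775, 0.01], [0.3864, 0.2879, 0.01]] [0.0548 0.1279 0.0554 0.1275] [ 84.59  -4.38 -95.74 175.34]
((213.5207061767578, 271.7517395019531), (22.09010124206543, 50.408607482910156), 4.763641834259033)
mod110 [0.4526 0.3097 0.01  ] [[0.3939, 0.3414, 0.01], [0.5165, 0.332, 0.01], [0.5111, 0.2777, 0.01], [0.3888, 0.2877, 0.01]] [0.054  0.123  0.0546 0.1227] [ 84.58  -4.39 -95.73 175.34]
((213.5207061767578, 271.7517395019531), (21.757915496826172, 50.408607482910156), 4.763641834259033)
mod120 [0.4526 0.3097 0.01  ] [[0.3938, 0.341, 0.01], [0.5165, 0.3316, 0.01], [0.5111, 0.2781, 0.01], [0.3888, 0.2881, 0.01]] [0.0532 0.123  0.0537 0.1227] [ 84.58  -4.39 -95.73 175.34]
```

View pics/a.png

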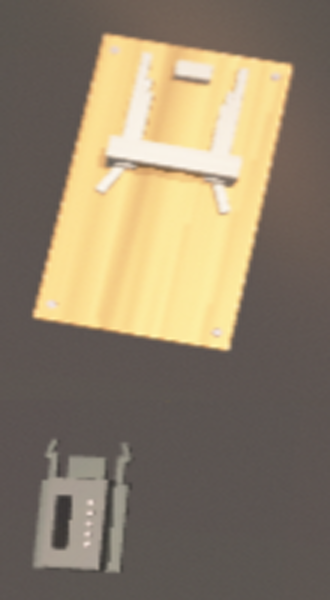

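The crop shows the module with its nose up and both arms, and the dock with its strap, flares and end stop. I'll move over the module for a close wrist view.

Emit:
carry_out --commands '[[[1,0,-22,34,0],[1,0,-22,34,0],[1,0,-22,34,0],[1,0,-22,34,0],[1,0,-22,34,0],[1,0,-22,34,0],[1,0,-22,34,0],[1,0,-22,34,0]]]'

```text
time: 0.77
position: [0.4257, 0.3042, 0.1831]
tool_rot: [0.135, 0.696, -0.136, 0.692]
ft_force: [-0.0, 0.5, -1.3]
grip_width: 0.087
```

Emit:
carry_out --commands '[[[1,0,0,0,-6.5],[1,0,0,0,-6.5],[1,0,0,0,-6.5],[1,0,0,0,0],[1,0,0,0,0]]]'

```text
time: 1.18
position: [0.4319, 0.2938, 0.1815]
tool_rot: [0.016, 0.709, -0.019, 0.705]
ft_force: [0.2, -0.3, -0.4]
grip_width: 0.087
```

Run:
```python
from h import *
m,im=snap('wrist','w1.png'); np.savez('w1.npz',**{k:np.array(v) for k,v in m.items()})
print(robot.get_obs()['position'],Rn.from_quat(robot.get_obs()['tool_rot']).as_matrix().round(3))
```

```text
[0.43171245 0.29389564 0.1814961 ] [[-0.007  0.048  0.999]
 [-0.004  0.999 -0.049]
 [-1.    -0.004 -0.007]]
```

View pics/w1.png

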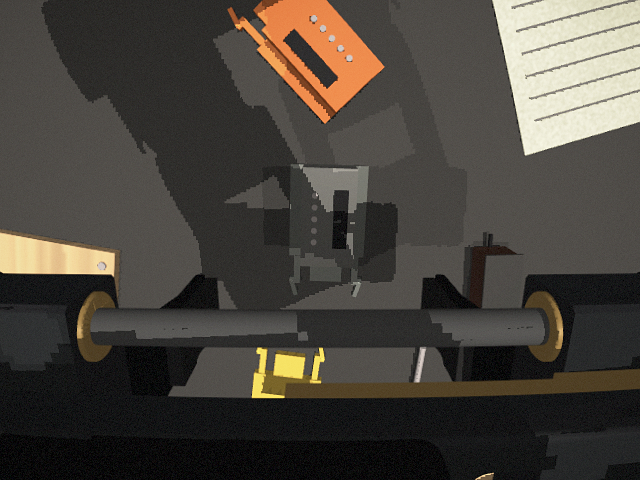

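The wrist view (image down = +x) shows the module at columns 290-368, rows 165-297. It is in shadow, so I'll enlarge and brighten it.

Run:
```python
from h import *
im=cv2.imread('pics/w1.png')[155:305,270:400]
g=(255*(im/255.)**.5).astype(np.uint8)
cv2.imwrite('pics/w1c.png',cv2.resize(g,None,fx=4,fy=4,interpolation=0))
```

```text
(no output)
```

View pics/w1c.png

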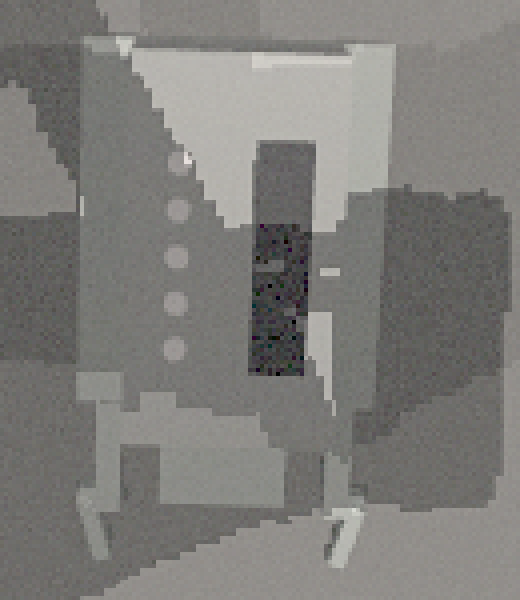

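Run:
```python
from h import *
m=dict(np.load('w1.npz'))
P=lambda x,y,z: plane(m,[[270+x/4-.4,155+y/4-.4]],z)[0]
d={}
for n,x,y,z in [('rl',82,38,.008),('rr',396,44,.008),('tl',160,503,.008),('tr',285,507,.008),('hl',103,558,.006),('hr',337,567,.006),('ol',78,492,.006),('or',364,512,.006),('ctl',130,50,.04),('ctr',351,48,.04)]:
    d[n]=P(x,y,z); print(n,d[n].round(4))
mid=lambda a,b:(d[a]+d[b])/2
print([np.linalg.norm(d[a]-d[b]).round(4) for a,b in (('rl','rr'),('tl','tr'),('hl','hr'),('ol','or'),('ctl','ctr'))])
r=mid('rl','rr')
for k,L in ((('tl','tr'),110),(('hl','hr'),126)):
    v=mid(*k)-r; print(np.hypot(*v[:2]),np.degrees(np.arctan2(v[1],v[0])), (r+v*55/L).round(4))
v=d['rr']-d['rl'];print(np.degrees(np.arctan2(-v[0],v[1])), 'caserear',mid('ctl','ctr'))
```

```text
rl [0.3886 0.2689 0.008 ]
rr [0.3934 0.3391 0.008 ]
tl [0.4995 0.2802 0.008 ]
tr [0.502  0.3101 0.008 ]
hl [0.5137 0.2654 0.006 ]
hr [0.5189 0.3223 0.006 ]
ol [0.4964 0.2605 0.006 ]
or [0.505  0.3292 0.006 ]
ctl [0.3894 0.2811 0.04  ]
ctr [0.3913 0.3263 0.04  ]
[np.float64(0.0703), np.float64(0.03), np.float64(0.0571), np.float64(0.0692), np.float64(0.0452)]
0.11006792290551644 -4.6033055334254325 [0.4459 0.2996 0.008 ]
0.1257160068893346 -4.621026074294808 [0.4457 0.2996 0.0071]
-3.8968472526925924 caserear [0.39035266 0.30365736 0.04      ]
```

The module fit is consistent (widths 70, 30 and 57 mm match): origin (0.4458, 0.2996), yaw -4.6°. Next I need a close view of the dock.

Emit:
carry_out --commands '[[[1,-10,-30.5,21,0],[1,-10,-30.5,21,0],[1,-10,-30.5,21,0],[1,-10,-30.5,21,0],[1,-10,-30.5,21,0],[1,-10,-30.5,21,0],[1,-10,-30.5,21,0],[1,-10,-30.5,21,0]]]'

```text
time: 1.9
position: [0.5848, 0.0434, 0.2598]
tool_rot: [0.015, 0.714, -0.017, 0.7]
ft_force: [0.6, 0.4, 0.0]
grip_width: 0.087
```

Emit:
carry_out --commands '[[[1,-10,-30.5,21,0],[1,-10,-30.5,21,0],[1,0,0,0,4.8],[1,0,0,0,4.8],[1,0,0,0,0],[1,0,0,0,0]]]'

```text
time: 2.4
position: [0.6317, -0.0296, 0.2812]
tool_rot: [0.081, 0.706, -0.086, 0.698]
ft_force: [0.1, 0.1, -0.4]
grip_width: 0.0872
```

Run:
```python
from h import *
m,im=snap('wrist','w2.png'); np.savez('w2.npz',**{k:np.array(v) for k,v in m.items()})
print(robot.get_obs()['position'],Rn.from_quat(robot.get_obs()['tool_rot']).as_matrix().round(3))
```

```text
[ 0.63158888 -0.02938314  0.28107796] [[-0.012  0.234  0.972]
 [-0.006  0.972 -0.234]
 [-1.    -0.008 -0.01 ]]
```

View pics/w2.png

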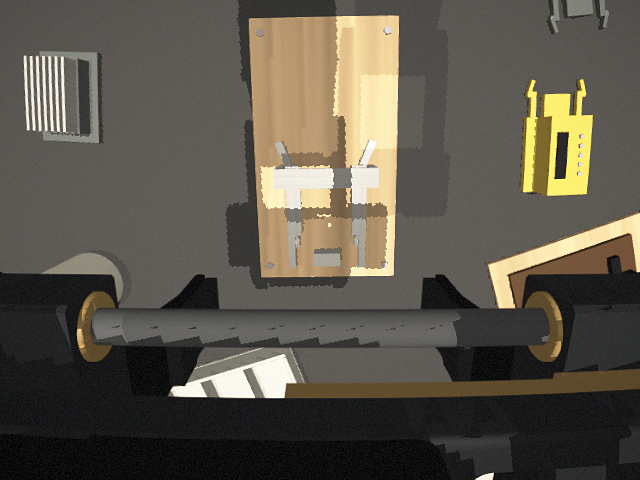

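The whole board is visible, from (250,17) to (395,275). The strap is at row 177 and the end stop at (327,257).

Run:
```python
from h import *
m=dict(np.load('w2.npz')); im=cv2.imread('pics/w2.png'); hsv=cv2.cvtColor(im,cv2.COLOR_BGR2HSV)
mk=np.zeros((480,640),bool); mk[5:290,235:410]=1
b=(mk&(hsv[...,1]>75)).astype(np.uint8); b=cv2.morphologyEx(b,3,np.ones((9,9)))
c=max(cv2.findContours(b,0,1)[0],key=cv2.contourArea)[:,0]
W=plane(m,c,.012)[:,:2]
r=cv2.minAreaRect((W*1000).astype(np.float32)); print(r)
# robust edges: fit lines to contour points near each side in rect frame
B=cv2.boxPoints(r); 
def fit(yaw,ctr):
    x=np.array([np.cos(yaw),np.sin(yaw)]);y=np.array([-x[1],x[0]]);L=(W*1000-ctr)@np.c_[x,y]
    out=[]
    for k,h in((0,145),(1,80)):
        for s in(-1,1):
            q=L[(abs(s*L[:,k]-h)<7)&(abs(L[:,1-k])<(80,145)[k]-15)]
            p=np.polyfit(q[:,1-k],q[:,k],1); res=q[:,k]-np.polyval(p,q[:,1-k]); g=abs(res-np.median(res))<1.5
            p=np.polyfit(q[g][:,1-k],q[g][:,k],1); out.append((('x','y')[k],s,p[1].round(2),np.degrees(p[0]).round(2),g.sum()))
    return out
yaw=np.radians(-12.4)
for o in fit(yaw,np.array(r[0])): print(o)
g=(255*(im[125:285,240:410]/255.)**.6).astype(np.uint8); cv2.imwrite('pics/w2c.png',cv2.resize(g,None,fx=3.7,fy=3.7,interpolation=0))
```

```text
((586.212646484375, -14.083106994628906), (160.4004364013672, 289.73272705078125), 77.36456298828125)
('x', -1, np.float64(-144.26), np.float64(0.25), np.int64(123))
('x', 1, np.float64(144.33), np.float64(0.89), np.int64(78))
('y', -1, np.float64(-79.54), np.float64(-0.21), np.int64(233))
('y', 1, np.float64(79.42), np.float64(-0.33), np.int64(234))
```

View pics/w2c.png

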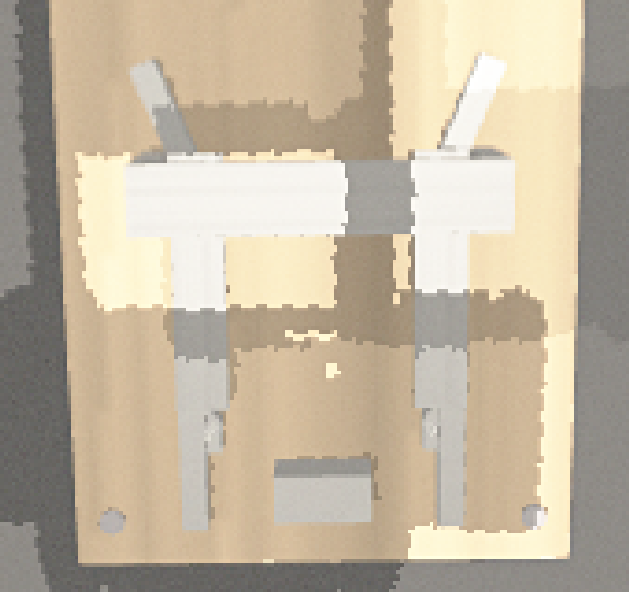

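Run:
```python
from h import *
m=dict(np.load('w2.npz'))
yaw=np.radians(-12.65); O=np.array([.5960,-.0163]); A=np.array([[np.cos(yaw),-np.sin(yaw)],[np.sin(yaw),np.cos(yaw)]])
for n,x,y,z in [('lipL',227,330,.027),('lipR',415,330,.027),('lipL',229,400,.027),('lipR',415,405,.027),('flL',131,68,.022),('flR',505,62,.022),('railoutL',183,527,.027),('railoutR',465,524,.027),('strapL',126,161,.064),('strapR',515,161,.064),('stopL',275,477,.032),('stopR',371,477,.032),('boardRL',112,520,.012),('boardRR',533,516,.012)]:
    P=plane(m,[[240+x/3.7-.4,125+y/3.7-.4]],z)[0,:2]; print(n,((P-O)@A*1000).round(1))
# grasp move
o=robot.get_obs(); T=Rn.from_quat(o['tool_rot']).as_matrix()
my=np.radians(-4.6); M=np.array([.4458,.2996]); g=M+np.array([np.cos(my),np.sin(my)])*-.025
for z in (.12,.015): print('to',g.round(4),(T.T@(np.r_[g,z]-o['position'])*1000).round(1))
print('heading',np.degrees(np.arctan2(T[1,2],T[0,2])))
```

```text
lipL [ 55.2 -28.2]
lipR [56.  28.7]
lipL [ 76.9 -28.2]
lipR [79.4 28.7]
flL [-23.  -54.7]
flR [-22.9  55.6]
railoutL [117.5 -43.7]
railoutR [117.9  44.5]
strapL [  1.2 -52.3]
strapR [ 2.9 53.2]
stopL [100.2 -14.5]
stopR [100.7  15. ]
boardRL [119.7 -68. ]
boardRR [120.4  68. ]
to [0.4209 0.3016] [ 161.7  273.8 -280.7]
to [0.4209 0.3016] [ 266.7  274.7 -279.6]
heading -13.545334678810027
```

The dock fits within about 0.5 mm: origin (0.5961, -0.0160), yaw -12.65°. Going back to grasp the module.

Emit:
carry_out --commands '[[[1,11,25,-25.5,0],[1,11,25,-25.5,0],[1,11,25,-25.5,0],[1,11,25,-25.5,0],[1,11,25,-25.5,0],[1,11,25,-25.5,0],[1,11,25,-25.5,0],[1,11,25,-25.5,0]]]'

```text
time: 3.12
position: [0.4749, 0.2196, 0.1902]
tool_rot: [0.079, 0.703, -0.085, 0.702]
ft_force: [0.5, -0.3, -0.2]
grip_width: 0.0872
```

Emit:
carry_out --commands '[[[1,11,25,-25.5,0],[1,11,25,-25.5,0],[1,11,25,-25.5,0],[1,0,0,0,-4.4],[1,0,0,0,-4.4],[1,0,0,0,0],[1,0,0,0,0]]]'

```text
time: 3.7
position: [0.3975, 0.3236, 0.1527]
tool_rot: [0.012, 0.711, -0.019, 0.703]
ft_force: [0.1, 0.6, -0.6]
grip_width: 0.087
```

```bash
cat >> h.py <<'E'
MO=np.array([.4458,.2996]); MY=np.radians(-4.6); DO=np.array([.5961,-.0160]); DY=np.radians(-12.65)
def pt(O,yaw,x,y=0): return O+np.array([np.cos(yaw)*x-np.sin(yaw)*y,np.sin(yaw)*x+np.cos(yaw)*y])
def rel(p,z,yaw):
    o=robot.get_obs(); T=Rn.from_quat(o['tool_rot']).as_matrix()
    print('t %.2f'%o['time'],o['position'].round(4),'down',T[:,0].round(3),'F',np.round(o['ft_force'],1),'w',round(o['grip_width'],4))
    print('shift',(T.T@(np.r_[p,z]-o['position'])*1000).round(1),'twist',(-np.degrees(yaw-np.arctan2(T[1,2],T[0,2]))).round(2))
E
python3 -c "
from h import *
rel(pt(MO,MY,-.025),.015,MY)"
```

```text
t 3.70 [0.3975 0.3236 0.1527] down [-0.013 -0.009 -1.   ] F [ 0.1  0.6 -0.6] w 0.087
shift [137.6 -19.5  26.1] twist 2.03
```

Emit:
carry_out --commands '[[[1,20,-19.5,26,2],[1,30,0,0,0],[1,30,0,0,0],[1,20,0,0,0],[1,0,0,0,0],[1,0,0,0,0]]]'

```text
time: 4.2
position: [0.4274, 0.3031, 0.0531]
tool_rot: [0.03, 0.707, -0.033, 0.706]
ft_force: [0.7, 0.0, -0.0]
grip_width: 0.0868
```

```bash
python3 -c "
from h import *
rel(pt(MO,MY,-.025),.014,MY)"
```

```text
t 4.20 [0.4274 0.3031 0.0531] down [-0.001 -0.004 -1.   ] F [ 0.7  0.  -0. ] w 0.0868
shift [39.2 -1.9 -6.4] twist -0.52
```

Emit:
carry_out --commands '[[[1,13,-2,-6,-0.5],[1,13,0,0,0],[1,12,0,0,0],[1,0,0,0,0],[0.3,0,0,0,0],[0.3,0,0,0,0],[0.3,0,0,0,0],[0.3,0,0,0,0]]]' --force 25

```text
time: 4.87
position: [0.4293, 0.3042, 0.0245]
tool_rot: [0.031, 0.701, -0.029, 0.712]
ft_force: [-0.1, -0.1, -0.1]
grip_width: 0.0681
```

```bash
python3 -c "
from h import *
rel(pt(MO,MY,-.025),.014,MY)"
```

```text
t 4.87 [0.4293 0.3042 0.0245] down [ 0.016  0.003 -1.   ] F [-0.1 -0.1 -0.1] w 0.0681
shift [10.4 -3.4 -8.3] twist -0.29
```

Emit:
carry_out --commands '[[[0.75,6,-3,-8,-0.3],[0.75,4,0,0,0],[0.75,2,0,0,0],[0.75,0,0,0,0]]]'

```text
time: 5.2
position: [0.424, 0.3032, 0.0148]
tool_rot: [0.031, 0.699, -0.026, 0.714]
ft_force: [-0.4, -0.1, 0.6]
grip_width: 0.0653
```

```bash
python3 -c "
from h import *
rel(pt(MO,MY,-.025),.014,MY)"
```

```text
t 5.20 [0.424  0.3032 0.0148] down [ 0.023  0.006 -1.   ] F [-0.4 -0.1  0.6] w 0.0653
shift [ 0.7 -1.9 -3. ] twist 0.0
```

Emit:
carry_out --commands '[[[0.75,0,-2,-3,0],[0.35,0,0,0,0],[0.35,0,0,0,0],[0.35,0,0,0,0],[0.35,0,0,0,0],[0.35,0,0,0,0]]]' --force 25

```text
time: 5.7
position: [0.4221, 0.3018, 0.0152]
tool_rot: [0.031, 0.698, -0.026, 0.715]
ft_force: [0.2, -0.2, -0.7]
grip_width: 0.0398
```

```bash
python3 -c "
from h import *
rel(pt(MO,MY,-.025),.1,MY)"
```

```text
t 5.70 [0.4221 0.3018 0.0152] down [ 0.025  0.007 -1.   ] F [ 0.2 -0.2 -0.7] w 0.0398
shift [-84.8   0.4   0.8] twist -0.02
```

Emit:
carry_out --commands '[[[0.35,0,0,0,0],[0.35,0,0,0,0]]]'

```text
time: 5.87
position: [0.4224, 0.3019, 0.0153]
tool_rot: [0.031, 0.698, -0.026, 0.715]
ft_force: [1.5, 0.6, 0.5]
grip_width: 0.0326
```

Run:
```python
from h import *
rel(pt(MO,MY,-.025),.1,MY)
m,im=snap('wrist','w3.png')
im=im[:,:,::-1][60:340,170:490]
cv2.imwrite('pics/w3c.png',cv2.resize((255*(im/255.)**.55).astype(np.uint8),None,fx=2,fy=2))
```

```text
t 5.87 [0.4224 0.3019 0.0153] down [ 0.025  0.007 -1.   ] F [1.5 0.6 0.5] w 0.0326
shift [-84.7   0.4   0.6] twist -0.03
```

View pics/w3c.png

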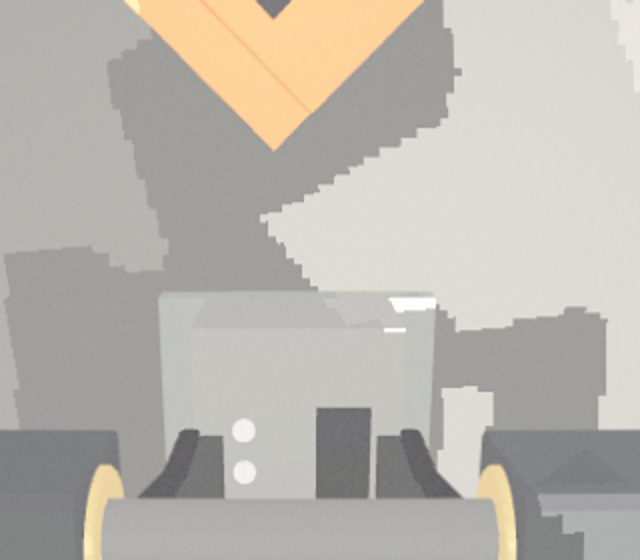

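The picture shows the fingers astride the case, with inner faces at crop columns 224 and 377. That is narrower than the 46 mm case. I'll check this against a projection of the expected corners before lifting.

Run:
```python
from h import *
m=robot.camera_model('wrist')
for n,x,y,z in [('case rl',-.055,-.023,.04),('case rr',-.055,.023,.04),('plate rl',-.055,-.035,.008),('plate rr',-.055,.035,.008)]:
    p=pt(MO,MY,x,y); print(n,proj(m,[np.r_[p,z]]).round(1))
print('obs (265,224) (373.5,225) (250,206.5) (387.5,208.5)')
o=robot.get_obs(); T=Rn.from_quat(o['tool_rot']).as_matrix()
for w in(.0163,.0313):
  for s in(-1,1):
    for zz in(-.0095,.0095):
      for xx in(0,-.025): print(w*s,zz,xx,((proj(m,[o['position']+T@[xx,w*s,zz]])-[170,60])*2).round(0))
```

```text
case rl [[265.6 223.7]]
case rr [[373.1 223.3]]
plate rl [[249.3 208.4]]
plate rr [[388.1 208. ]]
obs (265,224) (373.5,225) (250,206.5) (387.5,208.5)
-0.0163 -0.0095 0 [[234. 388.]]
-0.0163 -0.0095 -0.025 [[226. 421.]]
-0.0163 0.0095 0 [[236. 459.]]
-0.0163 0.0095 -0.025 [[228. 500.]]
0.0163 -0.0095 0 [[365. 388.]]
0.0163 -0.0095 -0.025 [[373. 421.]]
0.0163 0.0095 0 [[363. 459.]]
0.0163 0.0095 -0.025 [[371. 500.]]
-0.0313 -0.0095 0 [[175. 388.]]
-0.0313 -0.0095 -0.025 [[158. 421.]]
-0.0313 0.0095 0 [[178. 459.]]
-0.0313 0.0095 -0.025 [[162. 500.]]
0.0313 -0.0095 0 [[424. 388.]]
0.0313 -0.0095 -0.025 [[441. 421.]]
0.0313 0.0095 0 [[421. 459.]]
0.0313 0.0095 -0.025 [[437. 499.]]
```

Emit:
carry_out --commands '[[[0.1,0,0,0,0],[0.1,0,0,0,0],[0.1,0,0,0,0]]]' --force 25

```text
time: 6.17
position: [0.4224, 0.3019, 0.0153]
tool_rot: [0.031, 0.698, -0.026, 0.715]
ft_force: [0.5, 0.7, -0.4]
grip_width: 0.0179
```

The fingers closed freely where a 46 mm case should have stopped them. In the free-air view (w1) the visible tips, inner edges at (218,277) and (423,277), also fit finger ends about 30 mm short of the reported TCP. So the tips are probably just above the case. I'll open and descend in guarded steps.

Emit:
carry_out --commands '[[[1,-5,0,0,0],[1,0,0,0,0],[1,0,0,0,0],[1,0,0,0,0],[1,0,0,0,0],[1,0,0,0,0],[1,0,0,0,0],[1,0,0,0,0]]]'

```text
time: 6.83
position: [0.4223, 0.3019, 0.021]
tool_rot: [0.031, 0.698, -0.026, 0.715]
ft_force: [-0.1, 0.2, -0.2]
grip_width: 0.0631
```

Emit:
carry_out --commands '[[[1,0,0,0,0],[1,0,0,0,0],[1,0,0,0,0],[1,0,0,0,0],[1,0,0,0,0],[1,5,0,0,0],[1,5,0,0,0]]]'

```text
time: 7.42
position: [0.4232, 0.3023, 0.0111]
tool_rot: [0.032, 0.697, -0.025, 0.716]
ft_force: [0.0, -0.7, -0.0]
grip_width: 0.0869
```

Run:
```python
from h import *
rel(pt(MO,MY,-.025),.0,MY)
```

```text
t 7.42 [0.4232 0.3023 0.0111] down [ 0.027  0.008 -1.   ] F [ 0.  -0.7 -0. ] w 0.0869
shift [11.1 -1.  -2.5] twist -0.02
```

Emit:
carry_out --commands '[[[1,5,-1,-2,0],[1,4,0,0,0],[1,2,0,0,0],[1,0,0,0,0]]]'

```text
time: 7.75
position: [0.4201, 0.3009, -0.0029]
tool_rot: [0.031, 0.698, -0.026, 0.715]
ft_force: [-0.4, 0.1, -0.4]
grip_width: 0.0868
```

Emit:
carry_out --commands '[[[1,2,0,0,0],[1,2,0,0,0],[1,2,0,0,0]]]'

```text
time: 8.0
position: [0.4203, 0.301, -0.0095]
tool_rot: [0.031, 0.698, -0.026, 0.715]
ft_force: [0.2, 0.1, 0.2]
grip_width: 0.0871
```

That confirms it: the reported TCP is 9.5 mm below the bench with no contact, so the real fingertips sit well above it. I'll go a little lower and close.

Emit:
carry_out --commands '[[[1,2,0,0,0],[1,2,0,0,0],[1,2,0,0,0],[0.3,0,0,0,0],[0.3,0,0,0,0],[0.3,0,0,0,0],[0.3,0,0,0,0],[0.3,0,0,0,0]]]' --force 25

```text
time: 8.67
position: [0.4208, 0.3012, -0.0162]
tool_rot: [0.031, 0.698, -0.026, 0.715]
ft_force: [-0.0, 0.2, -0.1]
grip_width: 0.0614
```

Emit:
carry_out --commands '[[[0.3,0,0,0,0],[0.3,0,0,0,0],[0.3,0,0,0,0],[0.3,0,0,0,0],[0.3,0,0,0,0]]]'

```text
time: 9.08
position: [0.4209, 0.3012, -0.016]
tool_rot: [0.031, 0.698, -0.026, 0.715]
ft_force: [0.1, -1.0, -0.2]
grip_width: 0.0459
```

Run:
```python
from h import *
rel(pt(MO,MY,-.025),.0,MY)
```

```text
t 9.08 [ 0.4209  0.3012 -0.016 ] down [ 0.025  0.007 -1.   ] F [ 0.1 -1.  -0.2] w 0.0459
shift [-16.    0.5   0.3] twist -0.01
```

Gripped at 45.9 mm. I'll record the module-in-tool transform, then lift and carry.

```bash
cat >> h.py <<'E'
def rz(O,z,yaw):
    M=np.eye(4); M[:3,:3]=Rn.from_euler('z',yaw).as_matrix(); M[:3,3]=[*O,z]; return M
def tool():
    o=robot.get_obs(); T=np.eye(4); T[:3,:3]=Rn.from_quat(o['tool_rot']).as_matrix(); T[:3,3]=o['position']; return o,T
def modgo(x,z,y=0):
    "shift to bring held module to dock (x,y), height z; prints present module pose in the dock too"
    G=np.load('G.npy'); o,T=tool(); D=rz(DO,0,DY); P=np.linalg.inv(D)@T@G
    e=Rn.from_matrix(P[:3,:3]).as_euler('ZYX',degrees=True)
    print('t %.2f'%o['time'],'module in dock mm',(P[:3,3]*1000).round(1),'yaw,pitch,roll',e.round(2),'F',np.round(o['ft_force'],1),'w',round(o['grip_width'],4))
    d=D[:3,:3]@(np.array([x,y,z])-P[:3,3]); print('shift',(T[:3,:3].T@d*1000).round(1),'twist',e[0].round(2))
E
python3 - <<'E'
from h import *
o,T=tool(); np.save('G.npy',np.linalg.inv(T)@rz(MO,0,MY)); modgo(-.1,.06)
E
```

```text
t 9.08 module in dock mm [-215.8  275.    -0. ] yaw,pitch,roll [8.05 0.   0.  ] F [ 0.1 -1.  -0.2] w 0.0459
shift [ -60.7 -288.    77.6] twist 8.05
```

Emit:
carry_out --commands '[[[0.3,-15,0,0,0],[0.3,-15,0,0,0],[0.3,-15,0,0,0],[0.3,-10,0,0,0],[0.3,0,0,0,0]]]'

```text
time: 9.5
position: [0.4162, 0.2994, 0.0384]
tool_rot: [0.03, 0.701, -0.027, 0.712]
ft_force: [0.7, 0.1, -1.8]
grip_width: 0.046
```

Run:
```python
from h import *
modgo(-.1,.06)
```

```text
t 9.50 module in dock mm [-219.8  272.2   54.1] yaw,pitch,roll [ 8.02  0.47 -0.24] F [ 0.7  0.1 -1.8] w 0.046
shift [  -5.9 -286.3   80.8] twist 8.02
```

Emit:
carry_out --commands '[[[0.3,-1,-32,9,0],[0.3,-1,-32,9,0],[0.3,-1,-32,9,0],[0.3,-1,-32,9,0],[0.3,-1,-32,9,0],[0.3,-1,-32,9,0],[0.3,-1,-32,9,0],[0.3,0,-16,5,0]]]'

```text
time: 10.17
position: [0.4649, 0.0503, 0.0413]
tool_rot: [0.026, 0.702, -0.022, 0.712]
ft_force: [-0.8, 0.4, -2.2]
grip_width: 0.0459
```

Emit:
carry_out --commands '[[[0.3,0,0,0,4],[0.3,0,0,0,4],[0.3,0,0,0,0],[0.3,0,0,0,0]]]'

```text
time: 10.5
position: [0.4655, 0.044, 0.0387]
tool_rot: [0.081, 0.699, -0.076, 0.707]
ft_force: [-0.4, -1.0, -2.9]
grip_width: 0.0455
```

Run:
```python
from h import *
modgo(-.1,.03)
```

```text
t 10.50 module in dock mm [-115.5   30.3   54.3] yaw,pitch,roll [-0.08  0.79 -0.07] F [-0.4 -1.  -2.9] w 0.0455
shift [ 24.2 -30.5  15.3] twist -0.08
```

Emit:
carry_out --commands '[[[0.3,4,-15,7,0],[0.3,4,-10,5,0],[0.3,4,-4,2,0],[0.3,5,-1,1,0],[0.3,0,0,0,0],[0.3,0,0,0,0]]]'

```text
time: 11.0
position: [0.4721, 0.0125, 0.0187]
tool_rot: [0.078, 0.701, -0.073, 0.706]
ft_force: [-0.3, -0.1, -1.9]
grip_width: 0.0458
```

Run:
```python
from h import *
modgo(-.1,.013)
m,im=snap('wrist','w4.png'); np.savez('w4.npz',**{k:np.array(v) for k,v in m.items()})
im=im[:,:,::-1][100:320,170:490]
cv2.imwrite('pics/w4c.png',cv2.resize((255*(im/255.)**.7).astype(np.uint8),None,fx=2.5,fy=2.5))
```

```text
t 11.00 module in dock mm [-102.     1.2   34.2] yaw,pitch,roll [ 0.4   1.03 -0.04] F [-0.3 -0.1 -1.9] w 0.0458
shift [21.2 -1.4  1.9] twist 0.4
```

View pics/w4c.png

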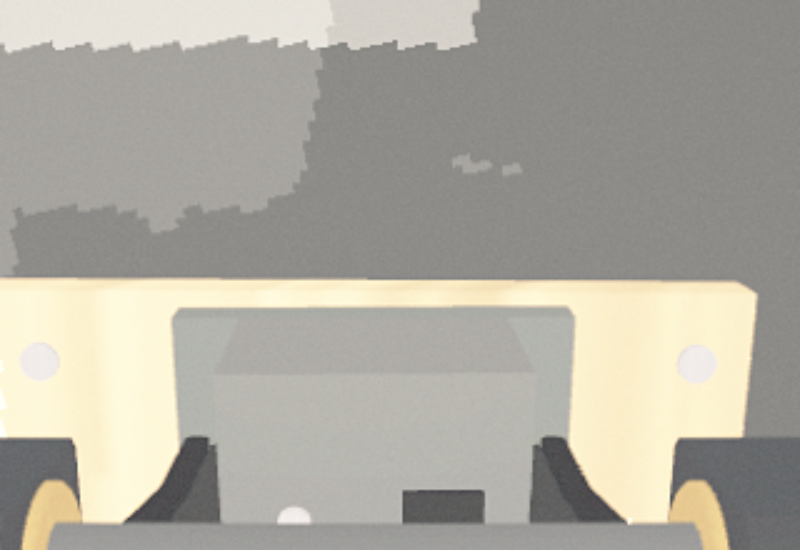

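The module is held level over the apron. I'll check its lateral offset against the board screws at (40,361) and (697,364).

Run:
```python
from h import *
m=dict(np.load('w4.npz')); A=rz(DO,0,DY)[:3,:3]
for n,x,y,z in [('scrL',40,361,.012),('scrR',697,364,.012),('plL',173,312,.043),('plR',574,309,.043),('caseL',216,374,.075),('caseR',533,374,.075)]:
    P=plane(m,[[170+x/2.5-.4,100+y/2.5-.4]],z)[0]; print(n,((P-np.r_[DO,0])@A*1000).round(1))
```

```text
scrL [-139.8  -68.8   12. ]
scrR [-139.6   67.6   12. ]
plL [-157.5  -34.7   43. ]
plR [-158.3   34.5   43. ]
caseL [-155.9  -22.8   75. ]
caseR [-156.    22.4   75. ]
```

Emit:
carry_out --commands '[[[0.3,5,-0.5,1,0.4],[0.3,5,0,0,0],[0.3,4,0,0,0],[0.3,2,0,0,0],[0.3,0,0,0,0]]]'

```text
time: 11.47
position: [0.4727, 0.0134, 0.0014]
tool_rot: [0.08, 0.7, -0.075, 0.705]
ft_force: [0.5, -0.0, -2.1]
grip_width: 0.0456
```

Run:
```python
from h import *
modgo(-.06,.0125,.0007)
```

```text
t 11.47 module in dock mm [-101.6    2.1   16.9] yaw,pitch,roll [ 0.1   1.04 -0.03] F [ 0.5 -0.  -2.1] w 0.0456
shift [ 4.7 -1.5 41.6] twist 0.1
```

Emit:
carry_out --commands '[[[0.3,2,-1.5,0,0.1],[0.3,1,0,0,0],[0.3,0,0,0,0]]]'

```text
time: 11.72
position: [0.4722, 0.0121, -0.0021]
tool_rot: [0.081, 0.7, -0.075, 0.705]
ft_force: [0.0, 0.6, -2.2]
grip_width: 0.0459
```

Run:
```python
from h import *
modgo(-.06,.0125,.0007)
```

```text
t 11.72 module in dock mm [-101.8    0.7   13.4] yaw,pitch,roll [ 0.02  1.07 -0.03] F [ 0.   0.6 -2.2] w 0.0459
shift [ 1.1  0.  41.8] twist 0.02
```

Emit:
carry_out --commands '[[[0.3,0,0,6,0],[0.3,0,0,6,0],[0.3,0,0,6,0],[0.3,0,0,6,0],[0.3,0,0,6,0],[0.3,0,0,6,0],[0.3,0,0,0,0]]]'

```text
time: 12.3
position: [0.5131, 0.0027, -0.0012]
tool_rot: [0.081, 0.699, -0.075, 0.706]
ft_force: [0.6, 0.0, -1.7]
grip_width: 0.0461
```

Run:
```python
from h import *
modgo(-.02,.0125,.0007)
```

```text
t 12.30 module in dock mm [-59.9   0.5  14.4] yaw,pitch,roll [-0.01  0.85 -0.03] F [ 0.6  0.  -1.7] w 0.0461
shift [ 2.2  0.2 39.9] twist -0.01
```

Emit:
carry_out --commands '[[[0.3,1.5,0,0,0],[0.3,1,0,0,0],[0.3,0,0,0,0]]]'

```text
time: 12.55
position: [0.5139, 0.0026, -0.0036]
tool_rot: [0.081, 0.699, -0.075, 0.707]
ft_force: [0.2, 0.4, 0.3]
grip_width: 0.0457
```

Run:
```python
from h import *
modgo(-.02,.0125,.0007)
```

```text
t 12.55 module in dock mm [-59.2   0.5  12.1] yaw,pitch,roll [-0.    0.79 -0.03] F [0.2 0.4 0.3] w 0.0457
shift [-0.   0.3 39.2] twist -0.0
```

On the floor (Fz has dropped from -2 to about 0). Sliding in.

Emit:
carry_out --commands '[[[0.3,0.2,0,6,0],[0.3,0.2,0,6,0],[0.3,0.2,0,6,0],[0.3,0.2,0,6,0],[0.3,0.2,0,6,0],[0.3,0.2,0,6,0],[0.3,0,0,0,0]]]'

```text
time: 13.13
position: [0.5475, -0.0045, -0.0038]
tool_rot: [0.081, 0.702, -0.075, 0.704]
ft_force: [-0.4, -0.9, -1.4]
grip_width: 0.046
```

Run:
```python
from h import *
modgo(0,.0125,.0007)
```

```text
t 13.13 module in dock mm [-24.7   1.   11.7] yaw,pitch,roll [ 0.02  1.27 -0.02] F [-0.4 -0.9 -1.4] w 0.046
shift [-0.8 -0.3 24.7] twist 0.02
```

Emit:
carry_out --commands '[[[0.3,0,0,5,0],[0.3,0,-0.3,5,0],[0.3,0,0,5,0],[0.3,0,0,3,0],[0.3,0,0,0,0],[0.3,0,0,0,0]]]'

```text
time: 13.63
position: [0.5656, -0.0087, -0.0039]
tool_rot: [0.081, 0.703, -0.075, 0.703]
ft_force: [-3.3, 1.8, 4.5]
grip_width: 0.0455
```

Run:
```python
from h import *
modgo(0,.0125,.0007)
m,im=snap('top','t5.png')
cv2.imwrite('pics/t5c.png',cv2.resize(im[:,:,::-1][130:310,270:430],None,fx=3.3,fy=3.3))
```

```text
t 13.63 module in dock mm [-6.   0.8 11.4] yaw,pitch,roll [ 0.01  1.47 -0.01] F [-3.3  1.8  4.5] w 0.0455
shift [-1.1 -0.   6. ] twist 0.01
```

View pics/t5c.png

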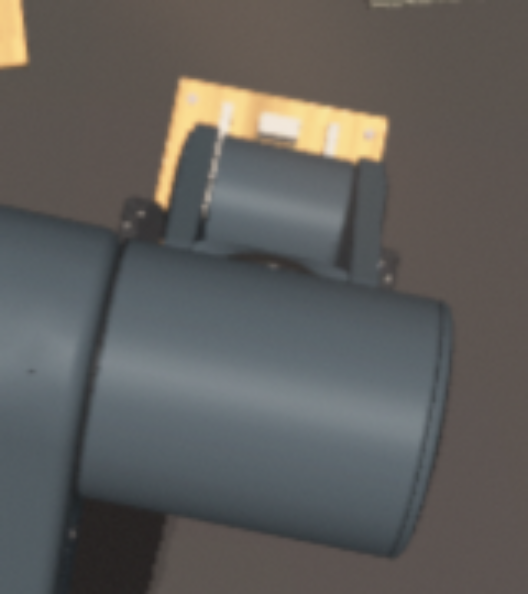

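The arm hides the view from the top camera. A small contact force (about 3 N back, 4.5 N up) shows that the module is on the floor in the guides. I'll open partway and lift off.

Emit:
carry_out --commands '[[[0.78,0,0,0,0],[0.78,0,0,0,0],[0.78,0,0,0,0],[0.78,0,0,0,0],[0.78,0,0,0,0],[0.78,0,0,0,0]]]'

```text
time: 14.18
position: [0.5693, -0.0101, -0.0043]
tool_rot: [0.081, 0.7, -0.075, 0.705]
ft_force: [0.0, 0.2, 1.0]
grip_width: 0.067
```

Emit:
carry_out --commands '[[[0.78,-12,0,0,0],[0.78,-15,0,0,0],[0.78,-15,0,0,0],[0,-15,0,-15,0],[0,0,0,-25,0],[0,0,0,-25,0],[0,0,0,-10,0],[0,0,0,0,0]]]'

```text
time: 14.85
position: [0.497, 0.0053, 0.0597]
tool_rot: [0.08, 0.697, -0.076, 0.708]
ft_force: [0.1, 0.3, -0.6]
grip_width: 0.0427
```

Emit:
carry_out --commands '[[[0,0,0,0,0],[0,0,0,0,0],[0,0,0,0,0],[0,0,0,0,0],[0,0,0,0,0],[0,0,0,0,0]]]'

```text
time: 15.35
position: [0.5042, 0.0034, 0.0607]
tool_rot: [0.08, 0.694, -0.076, 0.711]
ft_force: [-0.2, -0.4, 0.9]
grip_width: 0.0042
```

Run:
```python
from h import *
rel(pt(DO,DY,-.006-.055-.025),.0,DY)
m,im=snap('wrist','w6.png'); np.savez('w6.npz',**{k:np.array(v) for k,v in m.items()})
cv2.imwrite('pics/w6s.png',im[:,:,::-1])
```

```text
t 15.35 [0.5042 0.0034 0.0607] down [ 0.025  0.003 -1.   ] F [-0.2 -0.4  0.9] w 0.0042
shift [60.8  0.7  6.5] twist -0.06
```

View pics/w6s.png

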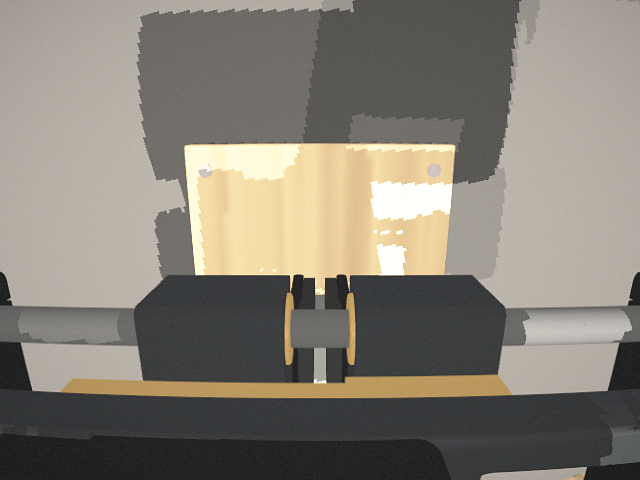

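Only the bare apron is visible behind the closed fingers, so the module stayed in the track. Now lowering behind it.

Emit:
carry_out --commands '[[[0,18,0.5,0,0],[0,18,0,0,0],[0,15,0,0,0],[0,8,0,0,0],[0,4,0,0,0],[0,0,0,0,0]]]'

```text
time: 15.9
position: [0.5094, 0.0032, -0.0044]
tool_rot: [0.08, 0.692, -0.077, 0.713]
ft_force: [0.6, -0.3, -0.6]
grip_width: 0.0008
```

Run:
```python
from h import *
rel(pt(DO,DY,-.055-.0095),-.005,DY)
```

```text
t 15.90 [ 0.5094  0.0032 -0.0044] down [ 0.03   0.002 -1.   ] F [ 0.6 -0.3 -0.6] w 0.0008
shift [ 1.3  0.3 24.3] twist -0.08
```

Emit:
carry_out --commands '[[[0,0.2,0,5,0],[0,0.2,0,5,0],[0,0.2,0,5,0],[0,0.2,0,5,0],[0,0.2,0,5,0],[0,0.2,0,5,0]]]'

```text
time: 16.4
position: [0.5407, -0.0037, -0.0027]
tool_rot: [0.08, 0.692, -0.076, 0.713]
ft_force: [-1.7, 0.5, -0.6]
grip_width: 0.0004
```

Run:
```python
from h import *
rel(pt(DO,DY,-.0195),-.005,DY)
```

```text
t 16.40 [ 0.5407 -0.0037 -0.0027] down [ 0.029  0.002 -1.   ] F [-1.7  0.5 -0.6] w 0.0004
shift [ 3.3  0.2 37.2] twist -0.06
```

Emit:
carry_out --commands '[[[0,0.4,0,5,0],[0,0.4,0,5,0],[0,0.4,0,5,0],[0,0.4,0,5,0]]]'

```text
time: 16.73
position: [0.5567, -0.0072, -0.0037]
tool_rot: [0.08, 0.697, -0.076, 0.709]
ft_force: [-7.4, 1.4, 4.6]
grip_width: 0.0004
```

Run:
```python
from h import *
rel(pt(DO,DY,-.0195),-.005,DY)
```

```text
t 16.73 [ 0.5567 -0.0072 -0.0037] down [ 0.018  0.004 -1.   ] F [-7.4  1.4  4.6] w 0.0004
shift [ 1.7  0.  20.9] twist -0.04
```

At the ledges, with 7 N of resistance as expected. Continuing.

Emit:
carry_out --commands '[[[0,0,0,5,0],[0,0,0,5,0],[0,0,0,5,0],[0,0,0,5,0]]]'

```text
time: 17.07
position: [0.5574, -0.007, -0.0052]
tool_rot: [0.081, 0.711, -0.074, 0.694]
ft_force: [-9.4, 1.6, 7.3]
grip_width: 0.0006
```

Run:
```python
from h import *
rel(pt(DO,DY,-.0195),-.005,DY)
```

```text
t 17.07 [ 0.5574 -0.007  -0.0052] down [-0.023  0.013 -1.   ] F [-9.4  1.6  7.3] w 0.0006
shift [-0.7 -0.3 20.2] twist 0.06
```

Stalled at about 9 N, and the tool is pressing down. Larger steps with a slight upward relief.

Emit:
carry_out --commands '[[[0,-2,0,5,0],[0,-2,0,10,0],[0,-1,0,12,0]]]'

```text
time: 17.32
position: [0.5711, -0.0096, -0.0035]
tool_rot: [0.082, 0.721, -0.073, 0.684]
ft_force: [-2.4, 0.6, -0.6]
grip_width: 0.0004
```

Run:
```python
from h import *
rel(pt(DO,DY,-.0195),-.005,DY)
```

```text
t 17.32 [ 0.5711 -0.0096 -0.0035] down [-0.05   0.019 -0.999] F [-2.4  0.6 -0.6] w 0.0004
shift [ 1.2 -0.8  6.4] twist 0.12
```

Emit:
carry_out --commands '[[[0,-0.5,0,5,0],[0,-0.5,0,6,0],[0,-0.5,0,8,0]]]'

```text
time: 17.57
position: [0.5709, -0.0095, -0.005]
tool_rot: [0.083, 0.736, -0.071, 0.668]
ft_force: [-16.1, 2.8, 14.9]
grip_width: 0.0006
```

Run:
```python
from h import *
rel(pt(DO,DY,-.0195),-.005,DY)
```

```text
t 17.57 [ 0.5709 -0.0095 -0.005 ] down [-0.093  0.027 -0.995] F [-16.1   2.8  14.9] w 0.0006
shift [-0.6 -0.8  6.4] twist 0.22
```

Hard stop at 16 N. Allowing for the tool tilt, the contact puts the rear face at about dock x -11, which is essentially home (-10). Backing off to check.

Emit:
carry_out --commands '[[[0,0,0,-10,0],[0,-5,0,-15,0],[0,-25,0,-15,0],[0,-30,0,0,0],[0,-30,0,0,0],[0,-20,0,0,0],[0,0,0,0,0]]]'

```text
time: 18.15
position: [0.5469, -0.0052, 0.1108]
tool_rot: [0.082, 0.733, -0.071, 0.671]
ft_force: [1.2, -0.6, 0.0]
grip_width: 0.0005
```

Emit:
carry_out --commands '[[[0,0,38,0,0],[0,0,38,0,0],[0,0,38,0,0],[0,0,38,0,0],[0,0,38,0,0],[0,0,38,0,0],[0,0,20,0,0],[0,0,0,0,0]]]'

```text
time: 18.82
position: [0.6171, 0.2439, 0.1113]
tool_rot: [0.087, 0.724, -0.073, 0.681]
ft_force: [0.8, 0.2, 0.0]
grip_width: 0.0005
```

Run:
```python
from h import *
rel(pt(DO,DY,-.0195),-.005,DY)
a=snap('top','t7.png')[1]; b=snap('side','s7.png')[1]
A=cv2.resize(a[140:290,290:400],None,fx=3.6,fy=3.6,interpolation=2); B=cv2.resize(b[200:300,285:445],None,fx=2.5,fy=2.5,interpolation=2)
c=np.zeros((540,800,3),np.uint8); c[:540,:396]=A; c[:250,400:800]=B; cv2.imwrite('pics/c7.png',c[:,:,::-1])
```

```text
t 18.82 [0.6171 0.2439 0.1113] down [-0.058  0.026 -0.998] F [0.8 0.2 0. ] w 0.0005
shift [ 111.7 -259.5   25.8] twist -0.35
```

View pics/c7.png

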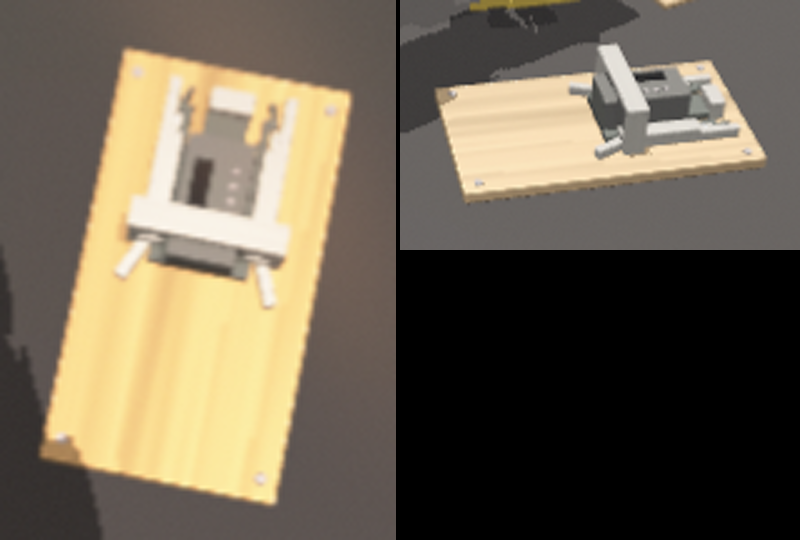

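The module is deep in the track, with the tongue close to the end stop. The rear plate corners are at about crop (148,262) and (245,277), and the hooks are near (183,95) and (272,110). Measuring these.

Run:
```python
from h import *
m=robot.camera_model('top'); A=rz(DO,0,DY)[:3,:3]
for n,x,y,z in [('plate rearL',149,262,.020),('plate rearR',246,279,.020),('case rear topL',166,238,.052),('hookTipL',184,88,.018),('hookTipR',274,104,.018),('stop nearL',211,106,.032),('stop nearR',252,114,.032),('tongue endL',208,111,.020),('flareL',118,277,.022),('flareR',269,307,.022),('scr',137,72,.012),('scr',331,110,.012),('scr',62,438,.012),('scr',260,479,.012)]:
    P=plane(m,[[290+x/3.6-.4,140+y/3.6-.4]],z)[0]; print(n,((P-np.r_[DO,0])@A*1000).round(1))
```

```text
plate rearL [-12.4  35.7  20. ]
plate rearR [-10.6 -30.9  20. ]
case rear topL [-0.6 27.6 52. ]
hookTipL [112.6  36.2  18. ]
hookTipR [114.1 -26.7  18. ]
stop nearL [99.9 15.6 32. ]
stop nearR [100.  -12.8  32. ]
tongue endL [99.3 16.9 20. ]
flareL [-27.1  54.2  22. ]
flareR [-26.7 -49.7  22. ]
scr [119.   70.3  12. ]
scr [119.7 -66.3  12. ]
scr [-140.8   69.3   12. ]
scr [-141.1  -66.5   12. ]
```

The top view reads 1 to 2 mm short, which is within its own error, so I'll get a wrist view from right above the tabs and measure profiles numerically.

Run:
```python
from h import *
rel(pt(DO,DY,.125),.14,DY)
```

```text
t 18.92 [0.6156 0.2401 0.111 ] down [-0.062  0.024 -0.998] F [-0.7  0.1 -0.2] w 0.0006
shift [ -42.  -252.4  161.9] twist -0.47
```

Emit:
carry_out --commands '[[[0,-20,0,0,0],[0,-5,-30,20,0],[0,-5,-30,20,0],[0,-5,-30,20,0],[0,-4,-30,20,0],[0,-4,-30,20,0],[0,0,-30,20,0],[0,0,-30,20,0]]]'

```text
time: 19.58
position: [0.7024, -0.0128, 0.1401]
tool_rot: [0.085, 0.727, -0.076, 0.677]
ft_force: [0.1, 0.6, -0.2]
grip_width: 0.0006
```

Emit:
carry_out --commands '[[[0,0,-30,20,0],[0,0,-10,5,0],[0,0,0,0,0],[0,0,0,0,0],[0,0,0,0,0]]]'

```text
time: 20.0
position: [0.7156, -0.0797, 0.1352]
tool_rot: [0.091, 0.727, -0.086, 0.675]
ft_force: [0.4, 0.5, -0.2]
grip_width: 0.0006
```

Run:
```python
from h import *
rel(pt(DO,DY,.125),.14,DY)
m,im=snap('wrist','w8.png'); np.savez('w8.npz',**{k:np.array(v) for k,v in m.items()})
D=rz(DO,0,DY)
def s(x,y,z):
    u=proj(m,[(D@[x/1e3,y/1e3,z/1e3,1])[:3]])[0]; return u
print([s(*p).round(0).tolist() for p in((100,0,12),(-10,0,20),(116,28,18),(116,-28,18))])
# rectified dock-plane at z=18, 3 px/mm, x 70..130 down, y -45..45 right
xs=np.arange(-30,130,.3); ys=np.arange(-60,60,.3)
G=np.array([[x,y] for x in xs for y in ys]); W=np.c_[G/1e3,np.full(len(G),.018),np.ones(len(G))]@D.T
uv=proj(m,W[:,:3]).reshape(len(xs),len(ys),2).astype(np.float32)
r=cv2.remap(im,uv[...,0],uv[...,1],1); cv2.imwrite('pics/r8.png',r[:,:,::-1])
g=r.mean(2)
for y in(-36,-33,-31,-29,-27,-15,-10,0,10,15,27,29,31,33,36):
    j=int((y+60)/.3); col=g[:,max(j-1,0):j+2].mean(1); print(y,[int(col[int((x+30)/.3)]) for x in range(84,124,2)])
```

```text
t 20.00 [ 0.7156 -0.0797  0.1352] down [-0.071  0.017 -0.997] F [ 0.4  0.5 -0.2] w 0.0006
shift [-4.4 35.8 -6.9] twist -1.7
[[364.0, 192.0], [363.0, 44.0], [401.0, 212.0], [329.0, 214.0]]
-36 [138, 177, 149, 137, 139, 138, 120, 122, 121, 120, 123, 117, 121, 120, 169, 220, 219, 223, 224, 223]
-33 [137, 139, 135, 140, 137, 138, 124, 76, 76, 78, 86, 109, 125, 123, 128, 225, 222, 225, 229, 232]
-31 [129, 127, 127, 127, 126, 127, 128, 74, 77, 76, 74, 75, 78, 90, 116, 195, 200, 226, 229, 230]
-29 [80, 79, 80, 78, 78, 77, 75, 76, 76, 76, 105, 77, 74, 74, 86, 156, 151, 228, 229, 230]
-27 [76, 76, 76, 77, 79, 78, 78, 79, 78, 75, 122, 125, 128, 110, 149, 152, 227, 225, 226, 225]
-15 [118, 116, 116, 111, 111, 106, 113, 113, 102, 118, 116, 116, 116, 115, 112, 115, 117, 128, 130, 130]
-10 [111, 115, 108, 112, 113, 106, 74, 77, 85, 136, 137, 136, 136, 133, 135, 136, 135, 128, 129, 129]
0 [112, 109, 109, 109, 120, 83, 75, 73, 95, 134, 134, 134, 133, 134, 134, 135, 131, 217, 216, 148]
10 [193, 193, 191, 191, 190, 191, 162, 157, 147, 250, 247, 246, 247, 246, 246, 246, 247, 206, 206, 207]
15 [191, 193, 192, 192, 189, 181, 156, 158, 154, 245, 247, 246, 246, 246, 246, 246, 247, 196, 196, 196]
27 [190, 187, 186, 188, 188, 187, 163, 155, 154, 152, 220, 226, 152, 141, 72, 75, 224, 223, 222, 222]
29 [187, 187, 185, 185, 185, 185, 186, 153, 180, 151, 201, 98, 84, 115, 141, 152, 146, 225, 225, 225]
31 [168, 176, 176, 162, 127, 174, 173, 182, 178, 154, 143, 154, 152, 150, 153, 163, 197, 225, 223, 224]
33 [251, 254, 255, 254, 254, 254, 170, 176, 193, 157, 154, 152, 184, 205, 198, 224, 224, 225, 224, 224]
36 [252, 234, 252, 254, 253, 241, 147, 121, 129, 116, 113, 115, 109, 109, 112, 111, 109, 107, 127, 226]
```

The profiles show both hooks behind their ledges. On the right, the ledge ends at about x 96 and the hook runs from about 98 out past y -33, where home with zero bend predicts 97 to 105 at that y. The left is similar, and the origin comes out at about dock x 45. The arm is clear, so I'm handing in.

```bash
python3 -c "
from rig import robot
print(robot.hand_in(), robot.get_obs()['time'])"
```

```text
the job is handed in; nothing more can be done
the job is handed in; nothing more can be done
```

The module is in the dock and looks fully home, with both tabs sprung out behind their ledges. I handed the job in at about 20 s. `hand_in` gives no verdict.

**What I did:** I gripped the grey module across its case and set it on the apron. I slid it tabs first into the rails to about 51 mm short of home, let go, and pushed it from behind with closed fingers. It met about 9 N at the ledges and a hard stop at about 16 N. The arm then backed off and was clear when I handed in.

**Last checks:**
- **Tabs:** In the final wrist image the right hook starts at about dock x 98, just behind its ledge, and reaches past y -33 mm. That fits home with the tab unbent. The left side is lit unevenly, so its reading is consistent but less clear.
- **Position:** The wrist image puts the module origin at about dock x 45, which is home. The coarser top view read 1–2 mm short, with known dock features off by up to 3 mm in the same image.
- **Other loose things:** I did not measure them at the end. The arm recorded no contact with any of them.

**What disagreed or went wrong:**
- **Fingertips:** They sit about 30 mm short of the reported TCP, contrary to the description. My first grasp closed in the air just above the case. I found this from the images and a guarded descent, then gripped 30 mm lower.
- **Tool tilt:** The tool tilted up to about 5° during the push and pressed down on the module with about 7 N at the ledges and 15 N at the stop.
- **Pictures:** I viewed 12, two over the budget of 10.

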